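Empty the tilting pan and hold the coating gauge on its marked spot

TASK

Lift the wooden knob to tip the copper pan over on its hinge so that all four steel burnishing slugs fall into the tray, then lower the pan gently (do not drop it) until it sits level on its stand again. Then take the yellow spring-tipped coating gauge out of its oak block and hold it upright with its tip inside the red ring on the pan's floor, pressed lightly so that the spring tip is about halfway in (never hard against its stop). Finish while still holding the gauge there, and leave the burnisher, the bronze horn and the ladle blanks where they are.

Things in the scene. Friction and masses are not known exactly. Their poses are not given: they have to be found in the camera images.
- stand: dark steel stand, fixed, footprint about 170 x 170 mm, carrying the tilting copper pan. Origin on the bench under the pan's centre; z up. The pan's hinge is a pin parallel to the stand's x axis at y = +85 mm, z = 92 mm (the side of the tray). A 160 mm wide, 86 mm high plate stands under the hinge.
- pan (a joint): tilt of the copper pan (0.35 kg), rad: 0 = level, resting on the stand; grows as the knob side lifts and it tips over towards the tray; stop at 2.1. Light hinge friction: it falls back unless held, and falls on beyond about 1.4. Rim 156 mm across, at z = 90 mm when level; flat floor 88 mm across at z = 60 mm; walls flare at 49 degrees from level: the slugs slide out by 1.6 to 1.95 rad.
- pan_knob (a point): centre of the wooden roller knob (26 mm diameter, 28 mm long along the stand's x axis, flat ends) on a short 10 mm rod, 42 mm clear of the rim, opposite the tray; 205 mm from the hinge pin, at its height: stand frame (0, -120, 92) mm when level. Pinch its ends from above, fingers closing along the stand's x axis; it can pivot between the pads as it is led round the hinge.
- mark (a point): centre of the red ring (20 mm outside, 13 mm inside diameter) painted on the pan's inner floor; level pan: stand frame (16, -12, 60) mm. Hidden under the slugs at the start.
- tray: fixed open steel tray, 230 x 200 x 50 mm high, 6 mm walls, beside the stand on its +y side, right below the hinge, turned with the stand. Origin at the centre of its underside.
- slug0: steel burnishing slug, a cylinder of 22 mm diameter and 24 mm length with rounded edges, 60 g; origin at its centre; starts standing in the pan
- slug1: steel burnishing slug, a cylinder of 22 mm diameter and 24 mm length with rounded edges, 60 g; origin at its centre; starts standing in the pan
- slug2: steel burnishing slug, a cylinder of 22 mm diameter and 24 mm length with rounded edges, 60 g; origin at its centre; starts standing in the pan
- slug3: steel burnishing slug, a cylinder of 22 mm diameter and 24 mm length with rounded edges, 60 g; origin at its centre; starts standing in the pan
- gauge: loose coating gauge, 0.2 kg, upright in a 29 mm through hole in one of two like oak blocks (70 x 70 x 80 mm high). Origin on its axis at the underside of its yellow flange (40 mm diameter, 6 mm thick), which rests on the block 80 mm above the bench; z up its axis. Yellow round grip, 24 mm diameter, to 76 mm above the origin; black 24 mm barrel to 55 mm below it, then the 8 mm spring tip
- gauge_tip (a point): round end of the gauge's steel spring tip, 75 mm below the gauge's origin on its axis while the spring is out
- plunger (a joint): how far the gauge's spring tip is pushed in, m: 0 = out, 0.012 = at its stop. Pushing it takes 1 N at the start, plus 0.5 N per mm (4 N halfway).
- burnisher: bystander: polished steel burnishing stone-holder with a reddish stone below, standing in the other oak block; all steel-coloured, 38 mm flange, 70 mm tall above the block; origin at its flange's underside
- horn_insert: bystander: cast bronze anvil horn, 45 x 45 x 50 mm block with a 97 mm horn along its x; origin under the block
- ladle0: bystander: copper ladle blank, bowl 84 mm across, 18 mm high, flat handle 160 mm along -x; origin under the bowl
- ladle1: bystander: second copper ladle blank, the same
Things that resemble listed ones, but are neither listed nor needed, are in the scene too. What is shaped like the gauge but pink, purple or turquoise is not meant.

How it is judged:
By the outcome, as a careful person would: the job done as asked, in the order asked, and still so for the second after the job is handed in, while the arm keeps its last pose, push and grip.
It also fails if it takes over 61 s, if anything falls off the work surface, if the arm or the gripper's body presses on something with over 40 N, if the wrist force passes 120 N, or if a joint passes its speed limit or range.

ROBOT

A 6-joint arm with a two-finger parallel gripper is mounted at the origin on the work surface. World frame = base frame: x ahead of the robot, y to its left, z up, the work surface at z = 0. Lengths are in m, angles in rad, forces in N, time in s.
With the tool pointing down it reaches from about 0.35 to 0.85 m from the base axis. Payload 8.1 kg.
Tool frame: the origin (TCP) lies at the very end of the fingers, on their centre line; the grasp point (between the pads) lies 19 mm behind it; x points along the fingers, y is the direction in which the jaws open and shut, and the axes are right-handed (so a half turn about x gives the same grasp; the last joint's range is limited). The gripper opens to 93 mm and grips with 3 to 60 N. Pads are 15 mm wide; open, the fingers measure 128 mm over their backs; the gripper's body (75 mm by 188 mm) begins 65 mm behind the grasp point.
Start: joints at [-1.257, 0.13, 1.488, -0, 1.523, -0.085], TCP at [0.233, -0.553, 0.181] pointing down, gripper open.
Joint ranges: [-2.96, 2.96], [-0.89, 2.26], [0.02, 2.5], [-1.34, 4.48], [0, 2.73], [-2.66, 2.66]. Speed limits (rad/s): [2.39, 2.39, 2.79, 3.14, 3.14, 3.14].

INTERFACE

Orientations are given as a rotation vector (axis times angle).
In Python, from plant import * gives the robot as it stands. The module is installed in compiled form; this text tells all that it offers.
- The arm moves only by the tool apply_moves, never from a script. Its argument "series" is a list of rows, each an object with "jaw": the gripper's target within -1 to 1 (shut at 1, half-way at 0, fully open at -1); "linear": the shift along the tool's x, y, z normalised to -1 to 1, where 1 is 0.6 m, a list of three; "roll": the turn about the tool's x normalised to -1 to 1, where 1 is 30 degrees. A call has 1 to 20 rows; each row is the pose to reach, as a shift and turn from the pose measured when the call began, along the tool's axes at that moment; what a row does not reach only later rows make up. A row lasts 1/8 s, in which the tool goes at most 62.5 mm and 10.7 degrees, less where a joint would pass 70% of its speed; a pose out of reach is approached as far as the arm can. A call with a number of a shift or a turn outside -1 to 1 is refused whole. A call with a gripper value outside its range is refused whole. The fingers move at their own pace and stop on an object; "force" is the grip in N (left out, the last holds). Time passes only in rows, so rows that repeat a pose let the fingers close. It gives the time, the measured TCP pose, the force and the opening at its end, in the units of the state.
- read_state(): the state, without advancing time (a new reading comes with each control period).
- read_camera(name): name is "scene" or "top"; returns a dict with "pixels" (384x512x3 uint8, blue, green, red), "intrinsics" (3x3 intrinsics, pixels), "rvec" (rotation vector, rad) and "tvec" (3), from world to camera coordinates, as OpenCV has them. Camera axes: x right, y down, z forward; pixel columns grow to the right and rows downward; lengths in m; the calibration is good to about 2 mm. A picture is of the moment at which its call begins. There is no depth.
- close_job(): hands the job in, once; it reports no verdict.
The state is a dict: "t": time; "q": joint angles; "dq": joint speeds; "joint_torque": joint torques, N m; "tool_pos": TCP position; "orientation": TCP orientation; "force": force on the tool from outside, world axes, zero at the start; "wrist_torque": the same for the moment, N m; "opening": finger opening in m.
Only numpy, scipy, OpenCV 4.12 (cv2) and the standard library are available. Lean on these libraries where they do the work, as an engineer would, in place of code of your own. Each camera call takes 0.05 s, during which the arm holds its last target. There are 200 camera calls.

## Working session

There is one attempt and no reset: what is moved stays moved. The work goes in short steps, Python scripts to look and compute and a tool call to move; the robot and the scene stay as the last step left them, time stands still between calls to the robot, and variables do not carry over. Pictures are saved under pics/ and viewed, about 8 in all and at most 12, crops included, and the job is handed in when it is done.

Besides the shell and the picture viewer there is one more tool, called as a command line: name --argument value ..., lists and objects as JSON in quotes. apply_moves: Moves the arm, as the interface text tells. Its arguments: {"type":"object","properties":{"series":{"type":"array"},"force":{"type":"number"}},"required":["series"]}

```bash
mkdir -p pics; cat > h.py <<'E'
import numpy as np, cv2
from plant import *
from scipy.spatial.transform import Rotation as R
def cam(n):
    c=read_camera(n); c['px']=np.array(c['pixels'],np.uint8); c['K']=np.array(c['intrinsics'],float)
    c['Rm']=cv2.Rodrigues(np.array(c['rvec'],float))[0]; c['t']=np.array(c['tvec'],float).ravel(); return c
def ray(c,u,v):
    d=c['Rm'].T@np.linalg.inv(c['K'])@np.array([u,v,1.]); return -c['Rm'].T@c['t'], d
def onz(c,u,v,z):
    o,d=ray(c,u,v); return o+d*(z-o[2])/d[2]
def proj(c,p):
    q=c['K']@(c['Rm']@np.array(p,float)+c['t']); return q[:2]/q[2]
E
python3 - <<'E'
from h import *
for n in('scene','top'):
    c=cam(n); np.savez(n+'0.npz',**{k:c[k] for k in('px','K','Rm','t')}); cv2.imwrite(f'pics/{n}0.png',cv2.resize(c['px'],(768,576),interpolation=cv2.INTER_CUBIC))
    print(n,c['K'].round(1).tolist(),(-c['Rm'].T@c['t']).round(3),c['Rm'].round(2).tolist())
s=read_state(); print(s); print(R.from_rotvec(s['orientation']).as_matrix().round(3))
E
```

```text
scene [[431.0, 0.0, 256.6], [0.0, 431.0, 186.8], [0.0, 0.0, 1.0]] [ 1.217 -0.836  0.785] [[0.77, 0.64, -0.02], [0.33, -0.42, -0.85], [-0.55, 0.65, -0.53]]
top [[362.2, 0.0, 254.5], [0.0, 362.2, 190.8], [0.0, 0.0, 1.0]] [0.393 0.051 1.251] [[0.01, -1.0, 0.03], [-1.0, -0.01, -0.06], [0.06, -0.03, -1.0]]
{'t': 0.1, 'q': array([-1.25740581e+00,  1.31078794e-01,  1.48915758e+00, -3.47681806e-06,
        1.52301781e+00, -8.53869980e-02]), 'dq': array([ 0.00054658, -0.00017415, -0.00242595,  0.00063852,  0.00070133,
        0.00025128]), 'joint_torque': array([ 2.03094103e-03, -5.61335206e+01, -4.93100166e+01,  7.68665923e-02,
        2.90032692e-02, -5.93803884e-05]), 'tool_pos': array([ 0.23282305, -0.55235946,  0.17980353]), 'orientation': array([ 2.00284096,  0.40644777, -2.00323425]), 'force': array([ 0.33599664,  0.6221876 , -0.78836796]), 'wrist_torque': array([ 0.01652487,  0.03565905, -0.01384135]), 'opening': 0.09314902520201371}
[[-0.001  0.388 -0.922]
 [ 0.002 -0.922 -0.388]
 [-1.    -0.002 -0.   ]]
```

View pics/scene0.png

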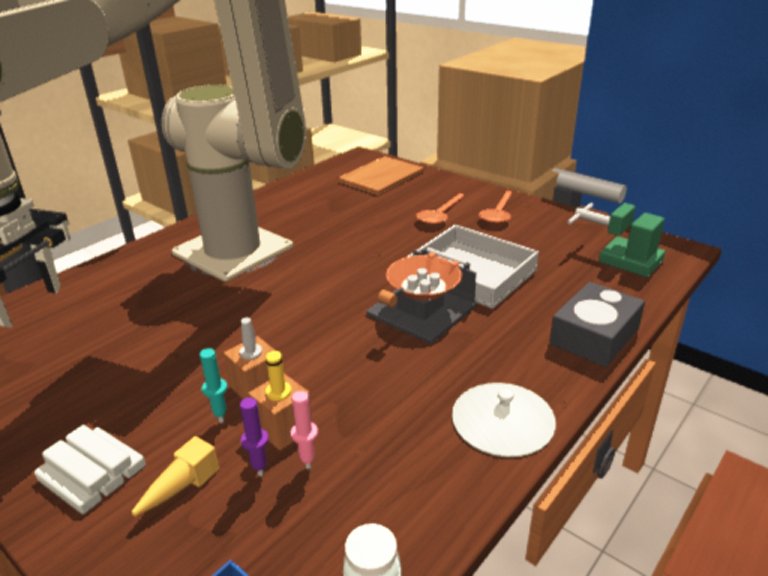

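View pics/top0.png

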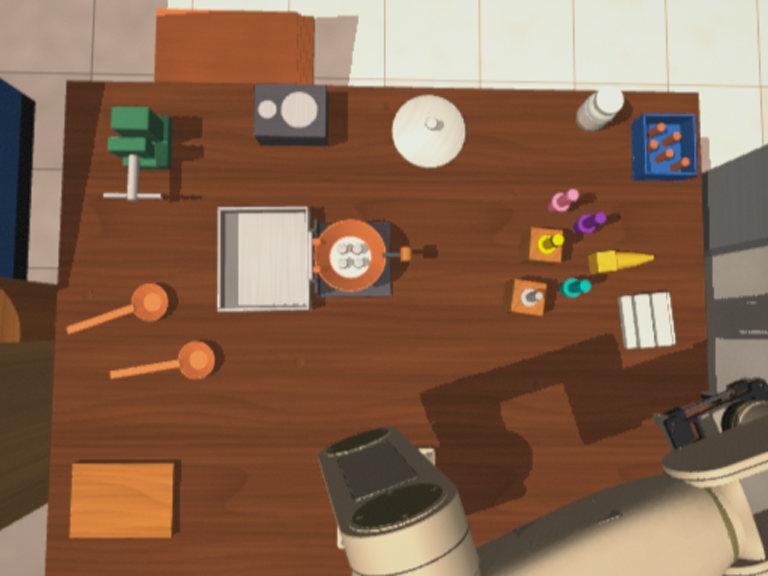

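The scene picture shows the pan at (424,278), its knob at (387,297) and the tray at (480,262). The yellow gauge is in the front oak block at (277,375).

Things that could be mistaken for the gauge, as pixels in the top picture:
- Gauge: yellow at (547,242), in an oak block
- Pink: (565,200)
- Purple: (590,222)
- Turquoise: (575,287)
- Steel burnisher: (530,297), in the other block
- Bronze/yellow horn: (620,262)

I choose the yellow one in the block at (547,242).

```bash
cat > m.py <<'E'
from h import *
T=dict(np.load('top0.npz')); S=dict(np.load('scene0.npz'))
def blobs(px,lo,hi,box,amin=15):
    m=cv2.inRange(cv2.cvtColor(px,cv2.COLOR_BGR2HSV),lo,hi); k=np.zeros_like(m); x0,y0,x1,y1=box; k[y0:y1,x0:x1]=m[y0:y1,x0:x1]
    cs,_=cv2.findContours(k,cv2.RETR_EXTERNAL,cv2.CHAIN_APPROX_NONE)
    return sorted([c for c in cs if cv2.contourArea(c)>amin],key=cv2.contourArea,reverse=True)
E
python3 - <<'E'
from m import *
t=T['px']; s=S['px']
# tray: grey, unsaturated
c=blobs(t,(0,0,90),(180,70,255),(140,130,209,212),200)
for k in c[:2]:
    r=cv2.minAreaRect(k); b=cv2.boxPoints(r); w=np.array([onz(T,u,v,.05) for u,v in b]); print('tray',r,w[:,:2].round(3).tolist(),w.mean(0).round(3),np.linalg.norm(w[1]-w[0]),np.linalg.norm(w[2]-w[1]))
for nm,box in(('pan/knob',(205,140,280,200)),):
    for k in blobs(t,(3,130,90),(16,255,255),box,8)[:5]:
        (u,v),r=cv2.minEnclosingCircle(k); print(nm,(round(u,1),round(v,1),round(r,1)),cv2.boundingRect(k),onz(T,u,v,.09).round(4))
for im,C,nm,box in((t,T,'top',(340,140,400,180)),(s,S,'scene',(165,225,205,275))):
    for k in blobs(im,(22,150,100),(35,255,255),box,5)[:4]:
        m=cv2.moments(k); print('yellow',nm,cv2.boundingRect(k),cv2.contourArea(k),m['m10']/m['m00'],m['m01']/m['m00'])
a=cv2.resize(t[125:215,140:285],None,fx=4,fy=4,interpolation=cv2.INTER_NEAREST)
b=cv2.resize(t[120:215,330:430],None,fx=4,fy=4,interpolation=cv2.INTER_NEAREST)
d=cv2.resize(s[210:320,130:220],None,fx=4,fy=4,interpolation=cv2.INTER_NEAREST)
cv=np.zeros((600,800,3),np.uint8); q=cv2.resize(a,(440,272)); cv[:272,:440]=q
h,w=b.shape[:2]; cv[272:272+min(h,328),:w]=b[:328]; h,w=d.shape[:2]; cv[:h,440:440+w]=d
cv2.imwrite('pics/crop1.png',cv)
E
```

```text
tray ((176.5, 172.5), (69.0, 63.0), 90.0) [[0.643, 0.379], [0.646, 0.17], [0.415, 0.167], [0.414, 0.373]] [0.529 0.272 0.05 ] 0.20860954386230904 0.23036366084262683
pan/knob (247.5, 169.5, 43.2) (208, 140, 72, 60) [0.5361 0.0381 0.09  ]
yellow top (358, 156, 18, 14) 147.0 366.0079365079365 161.77097505668934
yellow scene (177, 255, 17, 11) 68.5 185.69829683698296 260.42822384428223
yellow scene (177, 234, 11, 8) 51.5 181.87702265372167 237.29449838187702
```

View pics/crop1.png

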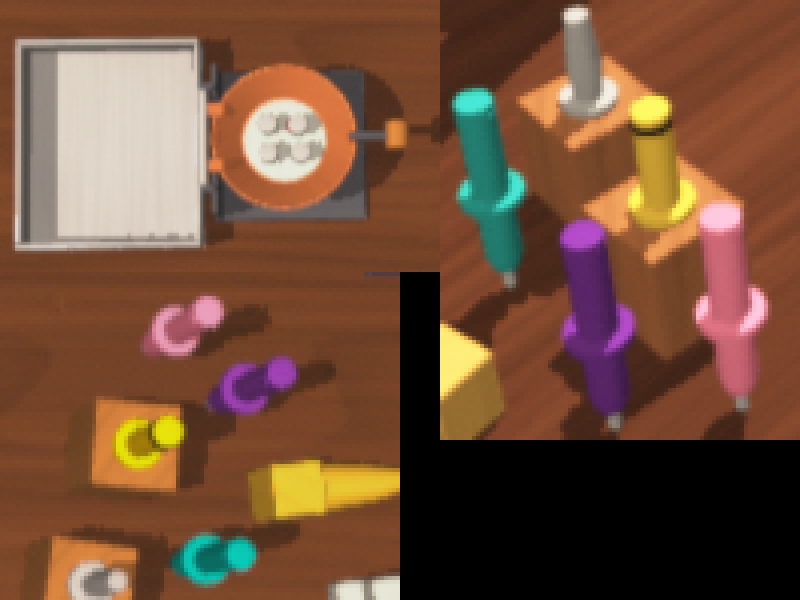

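The crop confirms the choice. The yellow gauge sits in its oak block (scene crop, about (655,200)), and the pink, purple and turquoise ones stand free around it. Next I refine the knob, pan, tray and gauge positions.

```bash
python3 - <<'E'
from m import *
t=T['px']
hsv=cv2.cvtColor(t,cv2.COLOR_BGR2HSV)
print(hsv[169,262:280].tolist()); print(hsv[169,205:216].tolist())
# knob
for k in blobs(t,(5,150,120),(20,255,255),(264,160,280,180),4): m=cv2.moments(k);u,v=m['m10']/m['m00'],m['m01']/m['m00'];print('knob',u,v,cv2.boundingRect(k),onz(T,u,v,.100).round(4))
# pan rim
for k in blobs(t,(3,130,90),(18,255,255),(205,140,261,200),100)[:1]:
    h=cv2.convexHull(k); print('pan',cv2.boundingRect(k)); e=cv2.fitEllipse(np.array([p for p in k if p[0][0]>215])); print(e,onz(T,*e[0],.09).round(4))
# tray edge corner lines
g=cv2.inRange(hsv,(0,0,90),(180,80,255))
for x in range(150,205,6):
    col=np.where(g[130:215,x])[0]+130; print(x,col.min(),col.max(),end=' | ')
print()
for nm,(u,v),z in(('gtop',(371.5,160.1),.156),('flange',(364.5,162.6),.086)): print(nm,onz(T,u,v,z).round(4))
for nm,(u,v),z in(('gtop',(130+(651-440)/4,210+111/4),.156),('flange',(130+(662-440)/4,210+203/4),.085)): print(nm,onz(S,u,v,z).round(4))
for nm,(u,v) in dict(pinktop=(382,129.5),purpletop=(400,145.5),turq=(390,190.5)).items(): print(nm,onz(T,u,v,.151).round(3))
print('horn',onz(T,396,174,.05).round(3))
# block top corners (crop b)
for p in((95,400),(182,404),(178,491),(91,487)): print('blk',onz(T,330+p[0]/4,120+(p[1]-272)/4,.08).round(3))
# scene knob & slugs etc
for k in blobs(S['px'],(5,150,100),(20,255,255),(245,188,266,206),4): m=cv2.moments(k);u,v=m['m10']/m['m00'],m['m01']/m['m00'];print('knobS',u,v,cv2.boundingRect(k),onz(S,u,v,.095).round(4))
E
```

```text
[[0, 21, 99], [0, 18, 98], [4, 18, 98], [4, 18, 99], [7, 48, 111], [12, 156, 167], [14, 182, 214], [14, 182, 229], [14, 182, 226], [14, 180, 219], [13, 183, 202], [13, 177, 167], [13, 171, 118], [11, 168, 103], [10, 170, 102], [10, 171, 100], [10, 165, 102], [10, 163, 102]]
[[12, 31, 204], [17, 28, 225], [13, 36, 193], [10, 76, 117], [10, 166, 152], [10, 176, 172], [10, 175, 163], [10, 174, 151], [10, 178, 163], [10, 176, 164], [10, 179, 164]]
knob 272.3333333333333 166.9980506822612 (267, 160, 13, 14) [ 0.5437 -0.0413  0.1   ]
pan (208, 140, 53, 54)
((233.71026611328125, 165.15390014648438), (49.73491668701172, 59.2893180847168), 28.448406219482422) [0.5497 0.0826 0.09  ]
150 138 207 | 156 138 207 | 162 138 207 | 168 138 207 | 174 138 207 | 180 138 207 | 186 138 206 | 192 138 206 | 198 138 206 | 204 138 206 | 
gtop [ 0.5607 -0.3426  0.156 ]
flange [ 0.563  -0.3445  0.086 ]
gtop [ 0.5695 -0.348   0.156 ]
flange [ 0.5684 -0.3485  0.085 ]
pinktop [ 0.658 -0.379  0.151]
purpletop [ 0.608 -0.435  0.151]
turq [ 0.468 -0.401  0.151]
horn [ 0.531 -0.464  0.05 ]
blk [ 0.599 -0.311  0.08 ]
blk [ 0.596 -0.384  0.08 ]
blk [ 0.524 -0.379  0.08 ]
blk [ 0.527 -0.307  0.08 ]
knobS 253.94683026584866 194.83640081799592 (245, 188, 21, 17) [ 0.52   -0.0339  0.095 ]
```

```bash
python3 - <<'E'
from m import *
t=T['px']
for k in blobs(t,(8,140,145),(20,255,255),(264,160,280,180),4): m=cv2.moments(k);u,v=m['m10']/m['m00'],m['m01']/m['m00'];print('knob',u,v,cv2.boundingRect(k),onz(T,u,v,.100).round(4))
for k in blobs(t,(6,150,135),(18,255,255),(213,140,261,200),100)[:1]:
    h=cv2.convexHull(k); print('pan',cv2.boundingRect(k)); e=cv2.fitEllipse(h); print(e,onz(T,*e[0],.09).round(4))
for k in blobs(t,(0,0,150),(180,80,255),(215,150,255,190),40)[:1]:
    e=cv2.fitEllipse(k); print('floor',e,onz(T,*e[0],.06).round(4))
s=S['px']
for k in blobs(s,(6,140,150),(20,255,255),(247,188,266,206),4): m=cv2.moments(k);u,v=m['m10']/m['m00'],m['m01']/m['m00'];print('knobS',u,v,cv2.boundingRect(k),onz(S,u,v,.096).round(4))
# stand base rect from crop a corners (dark plate)
for n,(u,v) in dict(tl=(215,70),tr=(366,70),br=(366,218),bl=(213,217)).items(): print(n,onz(T,140+u/3.034,125+v/3.034,.01).round(4))
for n,(u,v) in dict(tl=(15,40),tr=(203,38),br=(203,245),bl=(15,249)).items(): print('tray',n,onz(T,140+u/3.034,125+v/3.034,.05).round(4))
E
```

```text
knob 269.9795918367347 168.74489795918367 (267, 164, 7, 10) [ 0.538  -0.0338  0.1   ]
pan (213, 146, 44, 48)
((232.90896606445312, 169.61892700195312), (47.57840347290039, 47.73246383666992), 62.538543701171875) [0.5352 0.085  0.09  ]
floor ((233.18966674804688, 170.96856689453125), (25.82306480407715, 26.079303741455078), 169.43922424316406) [0.5344 0.0849 0.06  ]
knobS 256.86941580756013 196.28178694158075 (252, 193, 11, 8) [ 0.5328 -0.0357  0.096 ]
knobS 262.7586206896552 189.47126436781608 (259, 188, 7, 5) [0.5228 0.0037 0.096 ]
tl [0.619 0.164 0.01 ]
tr [ 0.621  -0.0078  0.01  ]
br [ 0.4519 -0.0086  0.01  ]
bl [0.4518 0.164  0.01  ]
tray tl [0.6424 0.3791 0.05  ]
tray tr [0.6471 0.174  0.05  ]
tray br [0.4193 0.1707 0.05  ]
tray bl [0.4137 0.3734 0.05  ]
```

apply_moves --series '[{"jaw":-1,"linear":[-0.1,0,0],"roll":-0.2},{"jaw":-1,"linear":[-0.2,0,0],"roll":-0.5},{"jaw":-1,"linear":[-0.2,-0.6,-0.8],"roll":-1},{"jaw":-1,"linear":[-0.2,-0.6,-0.8],"roll":-1},{"jaw":-1,"linear":[-0.2,-0.6,-0.8],"roll":-1},{"jaw":-1,"linear":[-0.2,-0.6,-0.8],"roll":-1},{"jaw":-1,"linear":[-0.2,-0.6,-0.8],"roll":-1},{"jaw":-1,"linear":[-0.2,-0.6,-0.8],"roll":-1},{"jaw":-1,"linear":[-0.2,-0.6,-0.8],"roll":-1},{"jaw":-1,"linear":[-0.2,-0.6,-0.8],"roll":-1},{"jaw":-1,"linear":[-0.2,-0.6,-0.8],"roll":-1},{"jaw":-1,"linear":[-0.2,-0.6,-0.8],"roll":-1},{"jaw":-1,"linear":[-0.2,-0.6,-0.8],"roll":-1},{"jaw":-1,"linear":[-0.2,-0.6,-0.8],"roll":-1}]'

```text
t: 1.85
tool_pos: [0.535, -0.0348, 0.3001]
orientation: [1.668, 0.831, -1.67]
force: [0.1, -0.6, 0.1]
opening: 0.0929
```

apply_moves --series '[{"jaw":-1,"linear":[0,0,0],"roll":-0.35},{"jaw":-1,"linear":[0,0,0],"roll":-0.7},{"jaw":-1,"linear":[0,0,0],"roll":-1},{"jaw":-1,"linear":[0,0,0],"roll":-1}]'

```text
t: 2.35
tool_pos: [0.5346, -0.0362, 0.3002]
orientation: [1.303, 1.148, -1.303]
force: [-0.6, -0.0, 1.0]
opening: 0.0929
```

apply_moves --series '[{"jaw":-1,"linear":[0,0,0],"roll":-0.27},{"jaw":-1,"linear":[0,0,0],"roll":-0.27}]'

```text
t: 2.6
tool_pos: [0.5343, -0.0371, 0.3002]
orientation: [1.203, 1.215, -1.203]
force: [0.0, -0.3, 0.3]
opening: 0.0928
```

```bash
cat > st.py <<'E'
from h import *
s=read_state(); M=R.from_rotvec(s['orientation']).as_matrix()
print('t',s['t'],'pos',s['tool_pos'].round(4),'F',s['force'].round(2),'op',round(s['opening'],4),'q',s['q'].round(2)); print('yaw of tool y',np.degrees(np.arctan2(M[1,1],M[0,1])).round(2),'R',M.round(3).tolist())
E
python3 st.py; python3 - <<'E'
from h import *
M=R.from_rotvec(read_state()['orientation']).as_matrix()
p=read_state()['tool_pos']
print('tool shift to knob /0.6:',(M.T@(np.array([.537,-.0345,.073])-p)/.6).round(4))
c=cam('scene'); cv2.imwrite('pics/s1.png',cv2.resize(c['px'][60:260,150:400],(750,600),interpolation=cv2.INTER_CUBIC))
E
```

```text
t 2.6 pos [ 0.5343 -0.0371  0.3002] F [ 0.03 -0.26  0.31] op 0.0928 q [-0.17 -0.06  1.47  0.    1.74 -0.17]
yaw of tool y 0.49 R [[-0.001, 1.0, 0.009], [0.001, 0.009, -1.0], [-1.0, -0.001, -0.001]]
tool shift to knob /0.6: [ 0.3787  0.005  -0.0039]
```

apply_moves --series '[{"jaw":-0.6,"linear":[0.1,0.005,-0.004],"roll":0},{"jaw":-0.4,"linear":[0.2,0.005,-0.004],"roll":0},{"jaw":-0.2,"linear":[0.3,0.005,-0.004],"roll":0},{"jaw":-0.2,"linear":[0.36,0.005,-0.004],"roll":0},{"jaw":-0.2,"linear":[0.379,0.005,-0.004],"roll":0},{"jaw":-0.2,"linear":[0.379,0.005,-0.004],"roll":0}]'

```text
t: 3.4
tool_pos: [0.5372, -0.0344, 0.0732]
orientation: [1.205, 1.213, -1.206]
force: [-0.3, -0.5, 0.4]
opening: 0.0562
```

```bash
python3 st.py; python3 - <<'E'
from h import *
a=cam('scene')['px'][150:230,210:310]; b=cam('top')['px'][125:215,190:300]
a=cv2.resize(a,(400,320),interpolation=cv2.INTER_CUBIC); b=cv2.resize(b,(400,327),interpolation=cv2.INTER_CUBIC)[:320]
cv2.imwrite('pics/s2.png',np.hstack([a,b]))
E
```

```text
t 3.4 pos [ 0.5372 -0.0344  0.0732] F [-0.28 -0.45  0.37] op 0.0562 q [-0.16  0.04  1.78  0.    1.32 -0.17]
yaw of tool y 0.3 R [[-0.002, 1.0, 0.005], [0.001, 0.005, -1.0], [-1.0, -0.002, -0.001]]
```

View pics/s2.png

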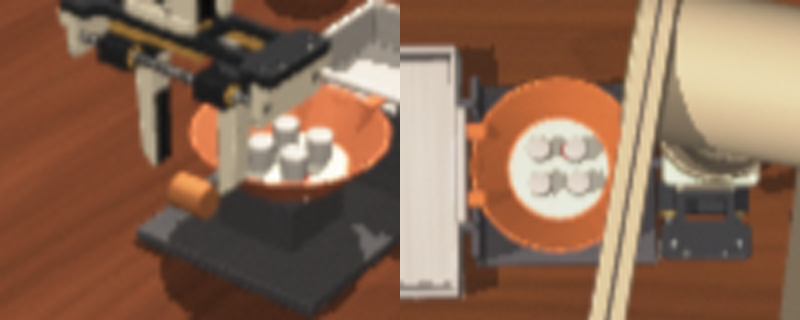

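The left half (scene) shows the fingers on both sides of the knob, with tips at about (155,162) and (230,190) and the knob at (190,193). That puts the tips higher than I expected, so I check it by projection.

```bash
python3 - <<'E'
from h import *
c=cam('scene'); t=cam('top')
f=lambda p:((proj(c,p)-[210,150])*4).round(0)
p=read_state()['tool_pos']
print('tcp',f(p),'knob',f([.537,-.0345,.092]),'tips',f(p+[-.03,0,0]),f(p+[.03,0,0]))
# triangulate knob: top px 269.98,168.74 ; scene px from crop
u,v=210+190/4,150+193/4
A=[];b=[]
for cc,px in((t,(270.2,169)),(c,(u,v))):
    o,d=ray(cc,*px); d/=np.linalg.norm(d); P=np.eye(3)-np.outer(d,d); A.append(P); b.append(P@o)
x=np.linalg.lstsq(np.vstack(A),np.hstack(b),rcond=None)[0]; print('tri',x)
print('rim centre etc', f([.535,.085,.09]))
E
```

```text
tcp [195. 211.] knob [193. 191.] tips [164. 197.] [227. 225.]
tri [ 0.53718789 -0.03608997  0.09123155]
rim centre etc [289. 126.]
```

```bash
python3 - <<'E'
from h import *
c=cam('scene')
p=np.array([.2328,-.5524,.1798]); y=np.array([.388,-.922,0])
for z in(0,.019,.03,.05): print(z,(proj(c,p+.05*y+[0,0,z])*1.5).round(),(proj(c,p-.05*y+[0,0,z])*1.5).round())
px=c['px'][165:215,215:295]; cv2.imwrite('pics/s3.png',cv2.resize(px,(800,500),interpolation=cv2.INTER_CUBIC))
q=read_state()['tool_pos']
for z in(0,.019,.03,.05): print(z,[((proj(c,q+[dx,0,z])-[215,165])*10).round() for dx in(-.028,.028)])
E
```

```text
0 [ 14. 344.] [ 59. 309.]
0.019 [ 10. 334.] [ 56. 300.]
0.03 [  8. 328.] [ 54. 294.]
0.05 [  4. 318.] [ 51. 284.]
0 [array([365., 345.]), array([512., 411.])]
0.019 [array([364., 292.]), array([512., 357.])]
0.03 [array([363., 260.]), array([511., 325.])]
0.05 [array([361., 202.]), array([511., 266.])]
```

View pics/s3.png

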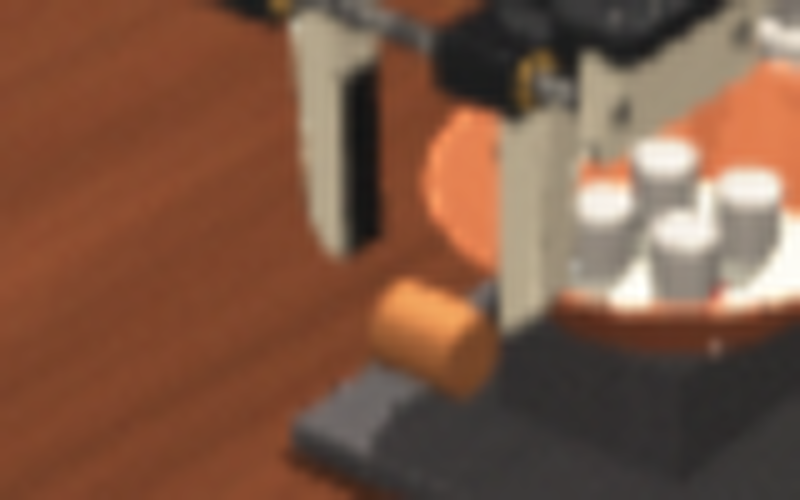

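The scene crop shows the knob at (435,335) and the finger ends at (345,255) and (520,335). The visible fingers end about 30 mm above the reported TCP, and the start picture shows the same offset. I check the lateral position against the first top picture, then lower.

```bash
python3 - <<'E'
from m import *
p=np.array([.2328,-.5524,.1798]); y=np.array([.388,-.922,0])
for z in(0,.03,.1): print(z,[(proj(T,p+d*y+[0,0,z])).round(1) for d in(-.055,0,.055)])
cv2.imwrite('pics/t0g.png',cv2.resize(T['px'][240:310,430:512],(820*3//4,700*3//4),interpolation=cv2.INTER_CUBIC))
E
```

```text
0 [array([429.2, 276.4]), array([445.8, 269.1]), array([462.3, 261.9])]
0.03 [array([434.5, 278.2]), array([451.6, 270.7]), array([468.6, 263.3])]
0.1 [array([448.2, 282.8]), array([466.5, 274.8]), array([484.6, 266.8])]
```

View pics/t0g.png

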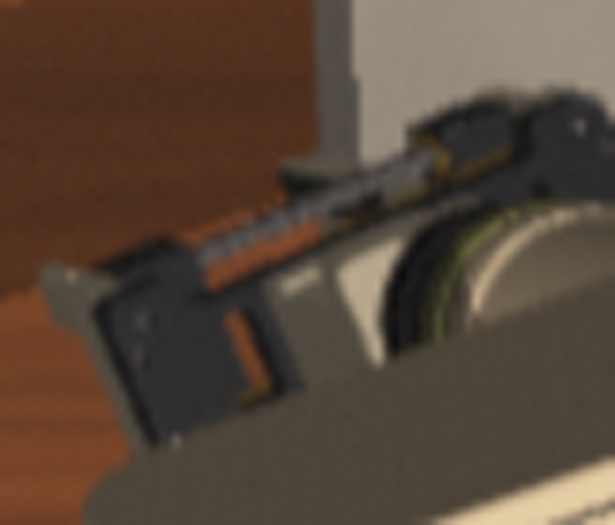

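apply_moves --series '[{"jaw":-0.2,"linear":[0.02,0,0],"roll":0},{"jaw":-0.2,"linear":[0.04,0,0],"roll":0},{"jaw":-0.2,"linear":[0.04,0,0],"roll":0}]'

```text
t: 4.03
tool_pos: [0.5371, -0.0342, 0.0489]
orientation: [1.204, 1.214, -1.205]
force: [0.6, 0.6, -0.4]
opening: 0.0554
```

The arm covers the fingers in that early top crop, so it settles nothing. I close lightly on the knob and check the opening and one picture.

apply_moves --series '[{"jaw":0.0,"linear":[0,0,0],"roll":0},{"jaw":0.3,"linear":[0,0,0],"roll":0},{"jaw":0.6,"linear":[0,0,0],"roll":0},{"jaw":0.6,"linear":[0,0,0],"roll":0}]' --force 6

```text
t: 4.53
tool_pos: [0.5373, -0.0343, 0.0492]
orientation: [1.204, 1.214, -1.204]
force: [-0.0, -1.0, 0.4]
opening: 0.0281
```

```bash
python3 st.py; python3 - <<'E'
from h import *
c=cam('scene'); cv2.imwrite('pics/s4.png',cv2.resize(c['px'][165:215,215:295],(640,400),interpolation=cv2.INTER_CUBIC))
E
```

```text
t 4.525 pos [ 0.5373 -0.0343  0.0492] F [-0.03 -1.04  0.36] op 0.0281 q [-0.16  0.07  1.8   0.    1.27 -0.17]
yaw of tool y 0.4 R [[-0.001, 1.0, 0.007], [0.001, 0.007, -1.0], [-1.0, -0.001, -0.001]]
```

View pics/s4.png

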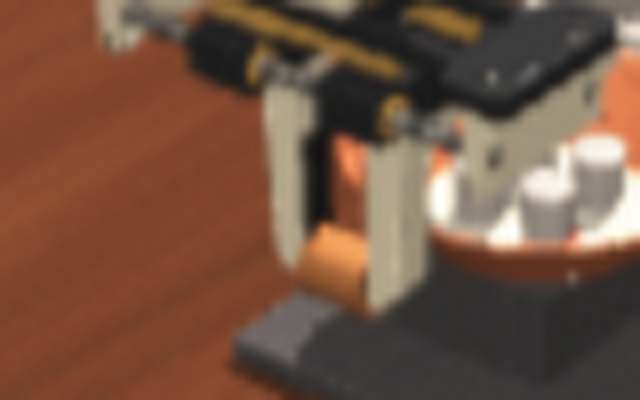

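The knob is gripped at 28.1 mm opening, with the finger ends near its lower edge at (390,310). So the real finger ends sit about 28 mm above the reported TCP. I re-seat 6 mm lower, grip firmly and work out the arc.

apply_moves --series '[{"jaw":0.1,"linear":[0,0,0],"roll":0},{"jaw":0.1,"linear":[0.01,0,0],"roll":0},{"jaw":0.6,"linear":[0.01,0,0],"roll":0},{"jaw":0.8,"linear":[0.01,0,0],"roll":0},{"jaw":0.8,"linear":[0.01,0,0],"roll":0}]' --force 35

```text
t: 5.2
tool_pos: [0.5373, -0.0342, 0.043]
orientation: [1.204, 1.214, -1.204]
force: [1.0, 0.1, -4.0]
opening: 0.0275
```

```bash
python3 st.py; python3 - <<'E'
from h import *
# knob displacement from level for tilt th, in tool units (x down, y +x, z -y), yaw 1deg
r=.205
for th in np.arange(.1,2.05,.1):
    dy=r*(1-np.cos(th)); dz=r*np.sin(th); print(round(th,2),[round(-dz/.6,3),round(-.015*dy/.6+.007*dy/.6,3),round(-dy/.6,3)])
E
```

```text
t 5.2 pos [ 0.5373 -0.0342  0.043 ] F [ 1.05  0.06 -3.97] op 0.0275 q [-0.16  0.08  1.8   0.    1.26 -0.17]
yaw of tool y 0.41 R [[-0.001, 1.0, 0.007], [0.001, 0.007, -1.0], [-1.0, -0.001, -0.001]]
0.1 [np.float64(-0.034), np.float64(-0.0), np.float64(-0.002)]
0.2 [np.float64(-0.068), np.float64(-0.0), np.float64(-0.007)]
0.3 [np.float64(-0.101), np.float64(-0.0), np.float64(-0.015)]
0.4 [np.float64(-0.133), np.float64(-0.0), np.float64(-0.027)]
0.5 [np.float64(-0.164), np.float64(-0.0), np.float64(-0.042)]
0.6 [np.float64(-0.193), np.float64(-0.0), np.float64(-0.06)]
0.7 [np.float64(-0.22), np.float64(-0.001), np.float64(-0.08)]
0.8 [np.float64(-0.245), np.float64(-0.001), np.float64(-0.104)]
0.9 [np.float64(-0.268), np.float64(-0.001), np.float64(-0.129)]
1.0 [np.float64(-0.288), np.float64(-0.001), np.float64(-0.157)]
1.1 [np.float64(-0.304), np.float64(-0.001), np.float64(-0.187)]
1.2 [np.float64(-0.318), np.float64(-0.002), np.float64(-0.218)]
1.3 [np.float64(-0.329), np.float64(-0.002), np.float64(-0.25)]
1.4 [np.float64(-0.337), np.float64(-0.002), np.float64(-0.284)]
1.5 [np.float64(-0.341), np.float64(-0.003), np.float64(-0.317)]
1.6 [np.float64(-0.342), np.float64(-0.003), np.float64(-0.352)]
1.7 [np.float64(-0.339), np.float64(-0.003), np.float64(-0.386)]
1.8 [np.float64(-0.333), np.float64(-0.003), np.float64(-0.419)]
1.9 [np.float64(-0.323), np.float64(-0.004), np.float64(-0.452)]
2.0 [np.float64(-0.311), np.float64(-0.004), np.float64(-0.484)]
```

apply_moves --series '[{"jaw":0.8,"linear":[-0.017,0,0],"roll":0},{"jaw":0.8,"linear":[-0.034,0,-0.002],"roll":0},{"jaw":0.8,"linear":[-0.068,0,-0.007],"roll":0},{"jaw":0.8,"linear":[-0.101,0,-0.015],"roll":0},{"jaw":0.8,"linear":[-0.133,0,-0.027],"roll":0},{"jaw":0.8,"linear":[-0.164,0,-0.042],"roll":0},{"jaw":0.8,"linear":[-0.193,0,-0.06],"roll":0},{"jaw":0.8,"linear":[-0.22,0,-0.08],"roll":0},{"jaw":0.8,"linear":[-0.22,0,-0.08],"roll":0}]'

```text
t: 6.32
tool_pos: [0.5362, 0.0151, 0.1762]
orientation: [1.203, 1.216, -1.204]
force: [-5.7, 2.3, -5.2]
opening: 0.028
```

```bash
python3 st.py; python3 - <<'E'
from h import *
c=cam('scene'); cv2.imwrite('pics/s5.png',cv2.resize(c['px'][110:230,200:360],(640,480),interpolation=cv2.INTER_CUBIC))
th=.7
k=np.array([.5335+.003,.170-.205*np.cos(th),.092+.205*np.sin(th)]); print('knob exp',((proj(c,k)-[200,110])*4).round())
E
```

```text
t 6.325 pos [0.5362 0.0151 0.1762] F [-5.68  2.27 -5.17] op 0.028 q [-0.07 -0.04  1.67  0.    1.51 -0.08]
yaw of tool y 0.49 R [[-0.002, 1.0, 0.009], [0.001, 0.009, -1.0], [-1.0, -0.002, -0.001]]
knob exp [272. 166.]
```

View pics/s5.png

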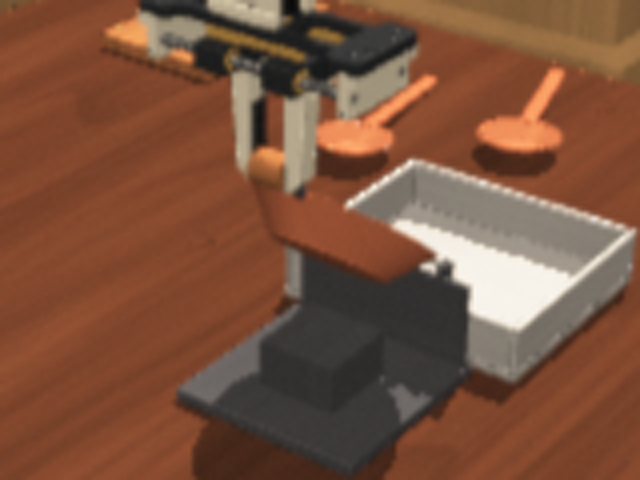

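The picture shows the pan tipped about 0.7 rad and the knob held between the fingers at (270,165), where I expected it. I carry on round the arc.

apply_moves --series '[{"jaw":0.8,"linear":[-0.024,-0.002,-0.023],"roll":0},{"jaw":0.8,"linear":[-0.047,-0.003,-0.048],"roll":0},{"jaw":0.8,"linear":[-0.067,-0.003,-0.076],"roll":0},{"jaw":0.8,"linear":[-0.083,-0.004,-0.106],"roll":0},{"jaw":0.8,"linear":[-0.097,-0.004,-0.137],"roll":0},{"jaw":0.8,"linear":[-0.108,-0.005,-0.169],"roll":0},{"jaw":0.8,"linear":[-0.116,-0.005,-0.203],"roll":0},{"jaw":0.8,"linear":[-0.12,-0.006,-0.236],"roll":0},{"jaw":0.8,"linear":[-0.121,-0.006,-0.271],"roll":0},{"jaw":0.8,"linear":[-0.121,-0.006,-0.271],"roll":0}]'

```text
t: 7.62
tool_pos: [0.5327, 0.178, 0.2493]
orientation: [1.203, 1.213, -1.202]
force: [6.5, -1.0, -6.5]
opening: 0.0276
```

```bash
python3 st.py
```

```text
t 7.625 pos [0.5327 0.178  0.2493] F [ 6.48 -1.01 -6.52] op 0.0276 q [ 0.23  0.01  1.49 -0.    1.64  0.22]
yaw of tool y 0.49 R [[0.001, 1.0, 0.009], [-0.0, 0.009, -1.0], [-1.0, 0.001, 0.0]]
```

apply_moves --series '[{"jaw":0.8,"linear":[0.001,0.001,-0.017],"roll":0},{"jaw":0.8,"linear":[0.003,0.001,-0.034],"roll":0},{"jaw":0.8,"linear":[0.006,0.001,-0.051],"roll":0},{"jaw":0.8,"linear":[0.009,0.001,-0.067],"roll":0},{"jaw":0.8,"linear":[0.014,0.001,-0.084],"roll":0},{"jaw":0.8,"linear":[0.019,0.001,-0.1],"roll":0},{"jaw":0.8,"linear":[0.027,0.001,-0.122],"roll":0},{"jaw":0.8,"linear":[0.027,0.001,-0.122],"roll":0},{"jaw":0.8,"linear":[0.027,0.001,-0.122],"roll":0},{"jaw":0.8,"linear":[0.027,0.001,-0.122],"roll":0}]'

```text
t: 8.88
tool_pos: [0.5311, 0.252, 0.2339]
orientation: [1.202, 1.215, -1.204]
force: [-8.1, 0.3, -0.7]
opening: 0.0274
```

```bash
python3 st.py; python3 - <<'E'
from h import *
a=cam('scene')['px'][95:225,200:370]; b=cam('top')['px'][130:215,135:285]
a=cv2.resize(a,(510,390),interpolation=cv2.INTER_CUBIC); b=cv2.resize(b,(290*1,164),interpolation=cv2.INTER_CUBIC)
o=np.zeros((390,800,3),np.uint8); o[:,:510]=a; o[:164,510:]=b; cv2.imwrite('pics/s6.png',o)
E
```

```text
t 8.875 pos [0.5311 0.252  0.2339] F [-8.09  0.27 -0.69] op 0.0274 q [0.36 0.08 1.44 0.   1.62 0.35]
yaw of tool y 0.51 R [[-0.002, 1.0, 0.009], [-0.0, 0.009, -1.0], [-1.0, -0.002, 0.0]]
```

View pics/s6.png

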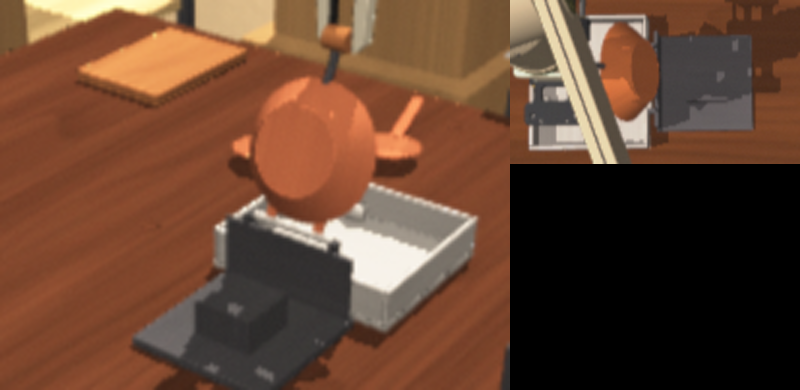

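The picture shows the pan hanging over the tray at about 1.97 rad, with the knob held at (337,38) and at least one slug visible in the tray at (355,210). I hold briefly and then lead it back.

apply_moves --series '[{"jaw":0.8,"linear":[0.005,-0.001,-0.012],"roll":0},{"jaw":0.8,"linear":[0,-0.001,0],"roll":0},{"jaw":0.8,"linear":[0.005,-0.001,-0.012],"roll":0},{"jaw":0.8,"linear":[0,-0.001,0],"roll":0},{"jaw":0.8,"linear":[-0.009,-0.001,0.022],"roll":0},{"jaw":0.8,"linear":[-0.018,0,0.055],"roll":0},{"jaw":0.8,"linear":[-0.024,0,0.089],"roll":0},{"jaw":0.8,"linear":[-0.027,0,0.123],"roll":0},{"jaw":0.8,"linear":[-0.026,0.001,0.157],"roll":0},{"jaw":0.8,"linear":[-0.022,0.001,0.191],"roll":0},{"jaw":0.8,"linear":[-0.015,0.002,0.224],"roll":0},{"jaw":0.8,"linear":[-0.004,0.002,0.257],"roll":0},{"jaw":0.8,"linear":[0.01,0.003,0.288],"roll":0},{"jaw":0.8,"linear":[0.027,0.003,0.318],"roll":0},{"jaw":0.8,"linear":[0.027,0.003,0.318],"roll":0}]'

```text
t: 10.85
tool_pos: [0.5353, 0.0584, 0.2178]
orientation: [1.203, 1.211, -1.205]
force: [4.9, -2.7, 4.5]
opening: 0.0274
```

```bash
python3 st.py; python3 - <<'E'
from h import *
a=cam('scene')['px'][95:225,200:370]; b=cam('top')['px'][130:215,135:285]
a=cv2.resize(a,(510,390),interpolation=cv2.INTER_CUBIC); b=cv2.resize(b,(290*1,164),interpolation=cv2.INTER_CUBIC)
o=np.zeros((390,800,3),np.uint8); o[:,:510]=a; o[:164,510:]=b; cv2.imwrite('pics/s7.png',o)
E
```

```text
t 10.85 pos [0.5353 0.0584 0.2178] F [ 4.93 -2.66  4.45] op 0.0274 q [ 0.01 -0.05  1.61 -0.    1.59  0.01]
yaw of tool y 0.38 R [[-0.0, 1.0, 0.007], [-0.002, 0.007, -1.0], [-1.0, -0.0, 0.002]]
```

View pics/s7.png

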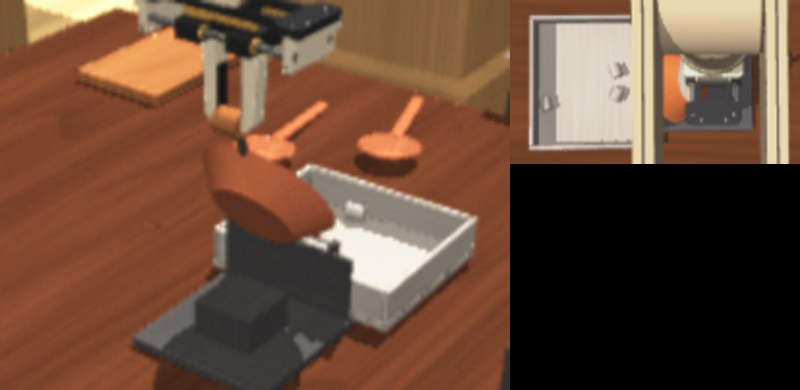

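The top half shows three slugs in the tray at (550,102), (620,70) and (620,93), and the arm may be hiding the fourth. I lower gently, then check.

apply_moves --series '[{"jaw":0.8,"linear":[0.02,0,0.028],"roll":0},{"jaw":0.8,"linear":[0.042,0,0.053],"roll":0},{"jaw":0.8,"linear":[0.067,0.001,0.077],"roll":0},{"jaw":0.8,"linear":[0.095,0.001,0.097],"roll":0},{"jaw":0.8,"linear":[0.124,0.001,0.115],"roll":0},{"jaw":0.8,"linear":[0.155,0.002,0.13],"roll":0},{"jaw":0.8,"linear":[0.187,0.002,0.142],"roll":0},{"jaw":0.8,"linear":[0.22,0.002,0.149],"roll":0},{"jaw":0.8,"linear":[0.237,0.002,0.152],"roll":0},{"jaw":0.8,"linear":[0.254,0.002,0.154],"roll":0},{"jaw":0.8,"linear":[0.264,0.002,0.155],"roll":0},{"jaw":0.8,"linear":[0.274,0.002,0.155],"roll":0},{"jaw":0.8,"linear":[0.281,0.002,0.155],"roll":0},{"jaw":0.8,"linear":[0.287,0.002,0.155],"roll":0},{"jaw":0.8,"linear":[0.29,0.002,0.155],"roll":0},{"jaw":0.8,"linear":[0.291,0.002,0.155],"roll":0}]'

```text
t: 12.95
tool_pos: [0.5377, -0.0362, 0.049]
orientation: [1.201, 1.209, -1.205]
force: [-22.0, -0.8, 52.8]
opening: 0.0273
```

```bash
python3 st.py; python3 - <<'E'
from m import *
c=cam('top'); np.save('top1.npy',c['px']); t=c['px']
h=cv2.cvtColor(t,cv2.COLOR_BGR2HSV)
f=T['px'];
d=cv2.absdiff(cv2.cvtColor(t,cv2.COLOR_BGR2GRAY),cv2.cvtColor(f,cv2.COLOR_BGR2GRAY))
n,l,s,ce=cv2.connectedComponentsWithStats((d[139:207,146:208]>25).astype(np.uint8)); 
for i in range(1,n):
    if s[i,4]>4: print(s[i],onz(c,*(ce[i]+[146,139]),.02).round(3))
print(h[155:187:2,219:249:2,1].tolist().__str__()[:1]); print('floor gray'); print(cv2.cvtColor(t,cv2.COLOR_BGR2GRAY)[156:188:2,220:250:2])
E
```

```text
t 12.95 pos [ 0.5377 -0.0362  0.049 ] F [-21.96  -0.77  52.75] op 0.0273 q [-0.16  0.07  1.8  -0.    1.27 -0.17]
yaw of tool y 0.43 R [[0.001, 1.0, 0.007], [-0.004, 0.007, -1.0], [-1.0, 0.001, 0.004]]
[43 23  8  9 48] [0.556 0.225 0.02 ]
[53 27  5  7 13] [0.541 0.192 0.02 ]
[43 35  8  9 51] [0.514 0.223 0.02 ]
[13 40  2  7  9] [0.498 0.336 0.02 ]
[ 7 42  2  6  9] [0.493 0.355 0.02 ]
[
floor gray
[[119 120 123 124 126 133 135 138 137 139 141 141 142 141 142]
 [116 119 121 134 179 212 217 219 215 175 152 142 141 143 143]
 [113 117 153 217 228 230 229 230 230 229 220 176 144 144 143]
 [113 152 220 229 230 230 229 230 228 228 230 230 167 143 142]
 [116 218 230 229 230 230 229 214 179 164 227 231 223 155 141]
 [156 228 231 229 230 230 229 172 225 223 206 231 230 192 142]
 [196 230 231 229 230 230 229 215 173 160 226 231 230 221 145]
 [215 230 231 230 230 230 230 231 229 229 230 231 230 228 151]
 [207 230 232 230 230 230 230 231 232 231 230 232 230 229 148]
 [200 230 232 230 231 230 230 231 232 232 230 232 230 220 161]
 [149 230 232 230 231 231 230 231 232 232 231 232 230 178 193]
 [102 213 232 232 231 231 231 232 232 232 231 232 216 142 201]
 [103 135 221 232 232 232 231 231 232 232 231 230 165 134 201]
 [103 102 136 206 230 232 232 232 232 231 216 161 126 137 202]
 [104 103 106 116 155 198 208 215 205 169 136 127 124 131 202]
 [105 106 108 108 111 112 117 120 120 121 123 125 126 150 202]]
```

The pan floor is clear. The grip slid, though, so the tool is pressing at 53 N. I unload now and release.

apply_moves --series '[{"jaw":0.8,"linear":[0,0,0],"roll":0},{"jaw":0.8,"linear":[0,0,0],"roll":0}]' --force 12

```text
t: 13.25
tool_pos: [0.5375, -0.0362, 0.0487]
orientation: [1.202, 1.209, -1.204]
force: [0.9, 4.5, 7.7]
opening: 0.0282
```

```bash
python3 st.py
```

```text
t 13.25 pos [ 0.5375 -0.0362  0.0487] F [0.9  4.54 7.7 ] op 0.0282 q [-0.16  0.07  1.8  -0.    1.27 -0.17]
yaw of tool y 0.42 R [[0.002, 1.0, 0.007], [-0.003, 0.007, -1.0], [-1.0, 0.002, 0.003]]
```

apply_moves --series '[{"jaw":0.2,"linear":[0,0,0],"roll":0},{"jaw":0,"linear":[0,0,0],"roll":0},{"jaw":-0.5,"linear":[-0.06,0,0],"roll":0},{"jaw":-1,"linear":[-0.2,0,0],"roll":0},{"jaw":-1,"linear":[-0.35,0.01,0.1],"roll":0},{"jaw":-1,"linear":[-0.35,0.04,0.517],"roll":0},{"jaw":-1,"linear":[-0.35,0.04,0.517],"roll":0},{"jaw":-1,"linear":[-0.35,0.04,0.517],"roll":0},{"jaw":-1,"linear":[-0.35,0.04,0.517],"roll":0},{"jaw":-1,"linear":[-0.35,0.04,0.517],"roll":0},{"jaw":-1,"linear":[-0.35,0.04,0.517],"roll":0},{"jaw":-1,"linear":[-0.35,0.04,0.517],"roll":0}]'

```text
t: 14.75
tool_pos: [0.5629, -0.345, 0.2584]
orientation: [1.203, 1.211, -1.205]
force: [0.1, 0.3, 0.1]
opening: 0.0931
```

```bash
python3 st.py; python3 - <<'E'
from m import *
c=cam('top'); t=c['px']; np.savez('top2.npz',px=t); h=cv2.cvtColor(t,cv2.COLOR_BGR2HSV).astype(int)
b=t.astype(int)
# ring: redness inside floor
x0,y0,x1,y1=222,156,250,186
r=b[y0:y1,x0:x1]; w=np.clip(225-r[:,:,1],0,None)*(r[:,:,2]-r[:,:,1]>25)
fl=(r[:,:,1]>0)
yy,xx=np.mgrid[y0:y1,x0:x1]
m=((xx-237)**2+(yy-166)**2<49); w=w*m; u,v=(w*xx).sum()/w.sum(),(w*yy).sum()/w.sum(); print('ring px',u,v,onz(c,u,v,.06).round(4))
k=blobs(t,(0,0,150),(180,80,255),(215,150,255,190),40)[0]; e=cv2.fitEllipse(cv2.convexHull(k)); print('floor',e,onz(c,*e[0],.06).round(4))
k=blobs(t,(6,150,135),(18,255,255),(213,140,261,200),100)[0]; e=cv2.fitEllipse(cv2.convexHull(k)); print('rim',e,onz(c,*e[0],.09).round(4))
for k in blobs(t,(8,140,145),(20,255,255),(264,160,280,180),4): mm=cv2.moments(k);u,v=mm['m10']/mm['m00'],mm['m01']/mm['m00'];print('knob',u,v)
s=cam('scene'); np.savez('s2.npz',px=s['px']); 
b=s['px'].astype(int); x0,y0,x1,y1=270,175,300,200; r=b[y0:y1,x0:x1]; yy,xx=np.mgrid[y0:y1,x0:x1]
print('pred ring scene',proj(s,[.551,.0734,.06]).round(1))
hs=cv2.cvtColor(s['px'],cv2.COLOR_BGR2HSV)[y0:y1,x0:x1].astype(int)
m=((hs[:,:,0]<4)|(hs[:,:,0]>170))&(hs[:,:,1]>90)&(r[:,:,2]>120); 
if m.any(): print('ring scene',xx[m].mean(),yy[m].mean(),m.sum(),onz(s,xx[m].mean(),yy[m].mean(),.06).round(4))
a=cv2.resize(s['px'][135:215,240:360],(480,320),interpolation=cv2.INTER_CUBIC); q=cv2.resize(t[135:210,145:285],(480,257),interpolation=cv2.INTER_CUBIC)
o=np.zeros((577,480,3),np.uint8); o[:320]=a;o[320:]=q; cv2.imwrite('pics/s8.png',o)
E
```

```text
t 14.75 pos [ 0.5629 -0.345   0.2584] F [0.08 0.31 0.14] op 0.0931 q [-0.63  0.28  1.18 -0.    1.68 -0.63]
yaw of tool y 0.4 R [[-0.0, 1.0, 0.007], [-0.001, 0.007, -1.0], [-1.0, -0.0, 0.001]]
ring px 236.68 166.05588235294118 [0.5509 0.0736 0.06  ]
floor ((233.2484893798828, 170.95028686523438), (26.473485946655273, 26.590059280395508), 165.87168884277344) [0.5345 0.0847 0.06  ]
rim ((232.90896606445312, 169.61892700195312), (47.57840347290039, 47.73246383666992), 62.538543701171875) [0.5352 0.085  0.09  ]
knob 269.9518900343642 168.87285223367698
pred ring scene [284.1 192.8]
```

View pics/s8.png

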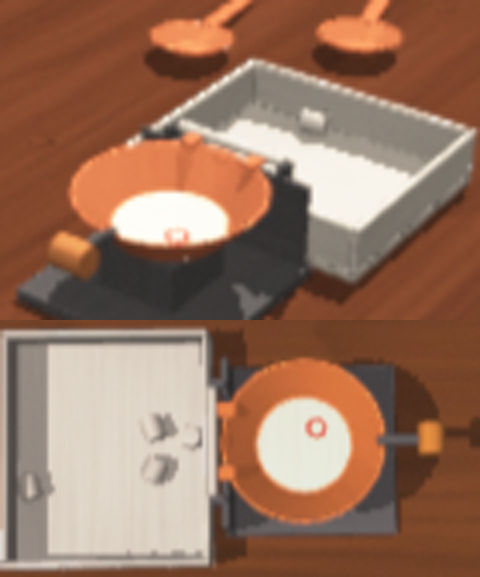

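The picture shows all four slugs in the tray (lower half: (32,487), (157,428), (158,468), (192,435)). The pan is level and empty, with the red ring at (317,428), which is world (0.551, 0.0735). That agrees with the model. Now the gauge.

apply_moves --series '[{"jaw":-0.6,"linear":[0.09,0.002,0.002],"roll":0},{"jaw":-0.4,"linear":[0.18,0.002,0.002],"roll":0},{"jaw":-0.4,"linear":[0.24,0.002,0.002],"roll":0},{"jaw":-0.4,"linear":[0.283,0.002,0.002],"roll":0},{"jaw":-0.4,"linear":[0.283,0.002,0.002],"roll":0}]'

```text
t: 15.48
tool_pos: [0.5629, -0.3431, 0.0862]
orientation: [1.201, 1.218, -1.204]
force: [0.2, -0.0, 1.0]
opening: 0.065
```

apply_moves --series '[{"jaw":0,"linear":[0,0,0],"roll":0},{"jaw":0.3,"linear":[0,0,0],"roll":0},{"jaw":0.6,"linear":[0,0,0],"roll":0},{"jaw":0.8,"linear":[0,0,0],"roll":0},{"jaw":0.8,"linear":[0,0,0],"roll":0}]' --force 10

```text
t: 16.1
tool_pos: [0.563, -0.3433, 0.0867]
orientation: [1.201, 1.217, -1.204]
force: [-0.9, -0.3, 2.0]
opening: 0.0242
```

```bash
python3 st.py; python3 - <<'E'
from m import *
s=cam('scene'); np.savez('s3.npz',px=s['px'])
p=read_state()['tool_pos']; print('exp flange/top',proj(s,[.565,-.347,.083]).round(1),proj(s,[.565,-.347,.156]).round(1))
for nm,im in(('before',S['px']),('now',s['px'])):
    for k in blobs(im,(22,150,90),(35,255,255),(165,225,205,275),3): print(nm,cv2.boundingRect(k),cv2.contourArea(k))
E
```

```text
t 16.1 pos [ 0.563  -0.3433  0.0867] F [-0.95 -0.31  1.97] op 0.0242 q [-0.62  0.35  1.41 -0.    1.39 -0.63]
yaw of tool y 0.57 R [[-0.004, 1.0, 0.01], [0.001, 0.01, -1.0], [-1.0, -0.004, -0.001]]
exp flange/top [185.1 260.4] [181.8 236.8]
before (177, 255, 17, 11) 68.5
before (177, 234, 11, 8) 51.5
now (177, 255, 17, 11) 73.0
now (178, 234, 6, 8) 23.5
```

apply_moves --series '[{"jaw":0.9,"linear":[0,0,0],"roll":0},{"jaw":0.9,"linear":[-0.01,0,0],"roll":0},{"jaw":0.9,"linear":[-0.05,0,0],"roll":0},{"jaw":0.9,"linear":[-0.1,0,0],"roll":0},{"jaw":0.9,"linear":[-0.15,0,0],"roll":0},{"jaw":0.9,"linear":[-0.2,0,0],"roll":0},{"jaw":0.9,"linear":[-0.25,0,0],"roll":0},{"jaw":0.9,"linear":[-0.27,0,0],"roll":0},{"jaw":0.9,"linear":[-0.27,0,0],"roll":0},{"jaw":0.9,"linear":[-0.27,0,0],"roll":0}]' --force 30

```text
t: 17.4
tool_pos: [0.563, -0.343, 0.2467]
orientation: [1.201, 1.22, -1.205]
force: [-0.0, 1.0, -2.3]
opening: 0.0235
```

```bash
python3 st.py; python3 - <<'E'
from m import *
s=cam('scene'); np.savez('s4.npz',px=s['px'])
p=read_state()['tool_pos']; dz=p[2]-.0867; g=np.array([p[0]+.001,p[1]-.002,.08+dz])
f=lambda P:proj(s,P).round(1)
print('exp flange',f(g+[0,0,.003]),'tip',f(g-[0,0,.075]),'barrel end',f(g-[0,0,.055]))
x,y=f(g).astype(int)
for k in blobs(s['px'],(22,150,90),(35,255,255),(x-25,y-40,x+25,y+20),3): print(cv2.boundingRect(k),cv2.contourArea(k))
g0=cv2.cvtColor(s['px'],cv2.COLOR_BGR2GRAY); t=f(g-[0,0,.075]).astype(int)
print(x,y,t); 
for r in range(y+4,t[1]+6): print(r,g0[r,t[0]-12:t[0]+14])
E
```

```text
t 17.4 pos [ 0.563  -0.343   0.2467] F [-0.03  0.96 -2.3 ] op 0.0235 q [-0.62  0.28  1.2  -0.    1.67 -0.63]
yaw of tool y 0.57 R [[-0.006, 1.0, 0.01], [0.003, 0.01, -1.0], [-1.0, -0.006, -0.003]]
exp flange [177.8 205.6] tip [181.7 233.2] barrel end [180.7 226.3]
(169, 187, 18, 25) 100.0
(170, 175, 5, 8) 20.5
178 206 [181 233]
210 [ 66 112 147 160 164 165 168 168 166 169 188 185 177 152 116 115 105  95
  94  93  91  93  93  94  94  96]
211 [ 55  87 118 141 153 154 156 157 155 153 156 149 120 101  65  83  93  93
  93  94  92  93  92  94  95  95]
212 [ 70  85  95 107 103  99 100 101 109 101  92  85  60  48  29  58  86  92
  93  91  92  94  94  95  94  90]
213 [82 89 90 89 63 43 39 40 48 41 31 28 20 18 19 51 87 92 92 93 94 96 95 93
 89 88]
214 [86 91 91 88 68 32 18 19 19 17 16 17 16 14 20 49 86 93 94 95 95 93 89 88
 87 88]
215 [89 90 90 90 79 35 18 18 17 16 16 18 16 13 18 41 86 95 95 92 93 89 88 88
 88 85]
216 [92 90 89 90 86 37 17 18 16 18 16 16 15 14 14 32 86 95 93 90 89 88 86 88
 85 83]
217 [93 90 89 90 89 44 21 16 16 15 17 15 15 13 13 27 81 91 89 88 87 88 86 85
 83 82]
218 [92 91 9
[... 1566 characters left out ...]

  80  79  81  81  82  83  84  83]
233 [124 207 240 243 240 202 183 178 177 176 169 153 149 143 124  94  81  80
  82  81  82  82  83  85  84  83]
234 [154 231 242 241 220 180 179 177 177 176 170 163 166 166 159 136  97  83
  81  82  83  83  84  83  83  81]
235 [221 240 240 221 164 164 177 178 178 176 170 167 170 171 169 160 123  92
  82  83  84  84  84  82  81  82]
236 [231 224 205 161 133 168 179 178 176 177 169 166 168 167 148 125 104  86
  83  83  82  83  82  83  82  81]
237 [189 167 146 133 161 178 179 177 177 175 167 161 147 126 104  87  83  82
  84  83  83  82  83  81  82  85]
238 [143 130 129 164 179 179 180 177 175 171 145 122 102  88  82  80  80  82
  84  83  83  80  82  83  87  90]
```

The gauge is up and upright, with its tip where expected (about (181,233) in the scene view). I carry it over the ring.

apply_moves --series '[{"jaw":0.9,"linear":[0,0,-0.03],"roll":0},{"jaw":0.9,"linear":[0,-0.001,-0.1],"roll":0},{"jaw":0.9,"linear":[0,-0.003,-0.17],"roll":0},{"jaw":0.9,"linear":[0,-0.005,-0.25],"roll":0},{"jaw":0.9,"linear":[0,-0.007,-0.33],"roll":0},{"jaw":0.9,"linear":[0,-0.009,-0.41],"roll":0},{"jaw":0.9,"linear":[0,-0.011,-0.49],"roll":0},{"jaw":0.9,"linear":[0,-0.013,-0.56],"roll":0},{"jaw":0.9,"linear":[0,-0.014,-0.63],"roll":0},{"jaw":0.9,"linear":[0,-0.015,-0.68],"roll":0},{"jaw":0.9,"linear":[0,-0.015,-0.698],"roll":0},{"jaw":0.9,"linear":[0,-0.015,-0.698],"roll":0},{"jaw":0.9,"linear":[0,-0.015,-0.698],"roll":0}]'

```text
t: 19.08
tool_pos: [0.5497, 0.0748, 0.2476]
orientation: [1.201, 1.22, -1.206]
force: [0.1, 0.1, -1.8]
opening: 0.0233
```

```bash
python3 st.py
```

```text
t 19.075 pos [0.5497 0.0748 0.2476] F [ 0.08  0.1  -1.76] op 0.0233 q [ 0.04 -0.    1.51  0.    1.64  0.03]
yaw of tool y 0.52 R [[-0.006, 1.0, 0.009], [0.002, 0.009, -1.0], [-1.0, -0.006, -0.002]]
```

apply_moves --series '[{"jaw":0.9,"linear":[0.04,0,-0.001],"roll":0},{"jaw":0.9,"linear":[0.09,0,-0.001],"roll":0},{"jaw":0.9,"linear":[0.13,0,-0.001],"roll":0},{"jaw":0.9,"linear":[0.155,0,-0.001],"roll":0},{"jaw":0.9,"linear":[0.155,0,-0.001],"roll":0},{"jaw":0.9,"linear":[0.155,0,-0.001],"roll":0}]'

```text
t: 19.82
tool_pos: [0.5498, 0.0754, 0.1558]
orientation: [1.202, 1.219, -1.205]
force: [0.2, -0.3, -2.4]
opening: 0.0231
```

```bash
python3 st.py; python3 - <<'E'
from m import *
s=cam('scene'); p=read_state()['tool_pos']; tipz=p[2]-.0867+.005
print('tipz',tipz,'pred tip',proj(s,[p[0]+.001,p[1]-.002,tipz]).round(1),'barrel end',proj(s,[p[0]+.001,p[1]-.002,tipz+.02]).round(1),'ring',proj(s,[.551,.0735,.06]).round(1))
cv2.imwrite('pics/s9.png',cv2.resize(s['px'][150:210,245:325],(800,600),interpolation=cv2.INTER_NEAREST))
E
```

```text
t 19.825 pos [0.5498 0.0754 0.1558] F [ 0.22 -0.3  -2.4 ] op 0.0231 q [0.04 0.03 1.64 0.   1.48 0.03]
yaw of tool y 0.5 R [[-0.005, 1.0, 0.009], [0.002, 0.009, -1.0], [-1.0, -0.005, -0.002]]
tipz 0.07431187824371302 pred tip [284.2 188.9] barrel end [284.3 183.4] ring [284.1 192.8]
```

View pics/s9.png

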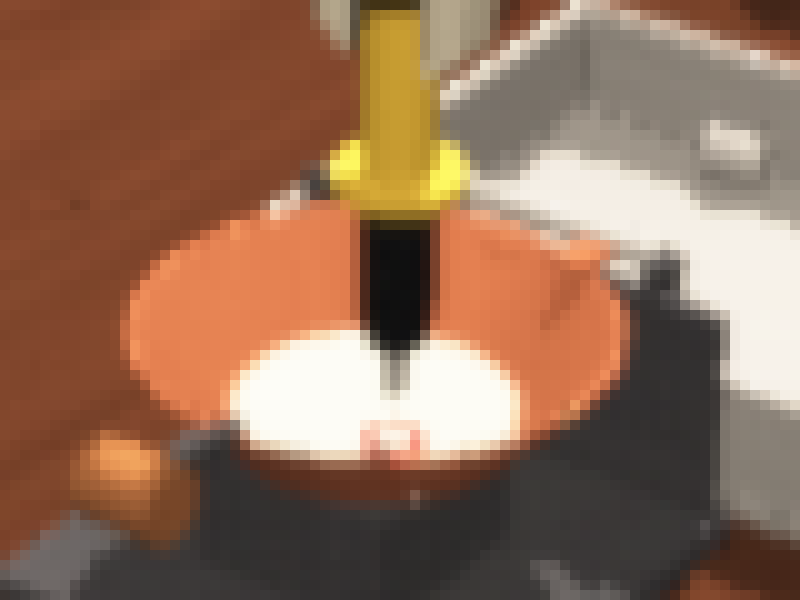

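The crop shows the gauge upright, its tip end at (397,397) and the red ring centred at (392,442). So the tip is over the ring, about 14–16 mm above the floor and within about 1 mm sideways. Next I take the force baseline and lower onto the floor.

```bash
cat > fz.py <<'E'
from h import *
f=[];z=[]
for i in range(12): read_camera('top'); s=read_state(); f.append(s['force']); z.append(s['tool_pos'])
print('F',np.mean(f,0).round(2),'sd',np.std(f,0).round(2),'pos',np.mean(z,0).round(4),s['t'],s['opening'])
E
python3 fz.py
```

```text
F [-0.08  0.3  -2.01] sd [0.5  0.39 0.36] pos [0.5494 0.0757 0.1551] 20.475 0.023331247046429377
```

apply_moves --series '[{"jaw":0.9,"linear":[0.01,0,0],"roll":0},{"jaw":0.9,"linear":[0.02,0,0],"roll":0},{"jaw":0.9,"linear":[0.025,0,0],"roll":0},{"jaw":0.9,"linear":[0.028,0,0],"roll":0},{"jaw":0.9,"linear":[0.028,0,0],"roll":0},{"jaw":0.9,"linear":[0.028,0,0],"roll":0}]'

```text
t: 21.22
tool_pos: [0.549, 0.0757, 0.138]
orientation: [1.201, 1.22, -1.206]
force: [-1.5, -0.3, 0.2]
opening: 0.0234
```

```bash
python3 fz.py
```

```text
F [-0.43  0.08  0.81] sd [0.45 0.57 0.36] pos [0.549  0.0757 0.1378] 21.825 0.023650212591164045
```

The contact force is 2.8 N, which means about 3.6 mm in. That agrees with contact at z = 0.1415, as predicted. I go 2.4 mm further.

apply_moves --series '[{"jaw":0.9,"linear":[0.002,0,0],"roll":0},{"jaw":0.9,"linear":[0.004,0,0],"roll":0},{"jaw":0.9,"linear":[0.004,0,0],"roll":0}]'

```text
t: 22.2
tool_pos: [0.549, 0.0757, 0.1353]
orientation: [1.201, 1.22, -1.206]
force: [-0.9, -0.4, 1.3]
opening: 0.0231
```

```bash
python3 fz.py; python3 st.py; python3 - <<'E'
from m import *
s=cam('scene'); im=s['px'][150:210,245:325]; hs=cv2.cvtColor(im,cv2.COLOR_BGR2HSV).astype(int); g=cv2.cvtColor(im,cv2.COLOR_BGR2GRAY)
print(g[36:48,33:48]); b=im.astype(int); print((b[36:48,33:48,2]-b[36:48,33:48,1]))
E
```

```text
F [-0.71  0.13  2.22] sd [0.25 0.51 0.54] pos [0.549  0.0757 0.1354] 22.8 0.023469315325142744
t 22.8 pos [0.549  0.0757 0.1354] F [-1.01 -0.64  2.23] op 0.0235 q [0.04 0.04 1.67 0.   1.44 0.03]
yaw of tool y 0.53 R [[-0.006, 1.0, 0.009], [0.002, 0.009, -1.0], [-1.0, -0.006, -0.002]]
[[252 250 194  72  21  16  16  14  17 100 247 252 252 251 249]
 [252 250 202  78  21  17  15  16  28 125 247 252 252 252 251]
 [252 251 241 126  34  16  15  16  63 200 249 251 252 252 252]
 [252 252 250 188  72  21  17  29 105 240 251 252 252 251 251]
 [252 252 252 242 146  64  55 107 198 248 252 252 252 252 252]
 [252 252 252 250 217 140 129 204 242 250 252 251 252 252 252]
 [252 252 251 236 191 155 149 191 221 248 252 252 252 251 251]
 [252 252 250 190 153 150 153 173 175 232 250 252 251 251 251]
 [250 250 229 150 124 144 148 158 158 224 248 250 246 238 240]
 [212 205 165 133 113 122 133 144 172 203 219 212 195 161 165]
 [108 104  97  94  86  84  91 100 127 131 126 112 102  79  76]
 [ 65  63  63  64  65  65  65  66  71  72  69  66  64  61  59]]
[[  1   1   7   3   1   2   0   1   1   5   3   1   1   2   3]
 [  1   1   6   4   2   2   0   1   1   5   3   1   1   1   1]
 [  1   1   3   6   0   1   1   2   3   7   2   1   1   1   1]
 [  1   1   2   7   2   1   0   1   5   4   2   1   1   1   2]
 [  1   1   1   3   7   4   4   6   8   2   1   1   1   1   1]
 [  1   1   1   2  14  12   9  12   5   1   1   2   1   1   1]
 [  1   1   2  18  67  33  18  50  37   5   1   1   1   2   1]
 [  1   1   2  56  85  28  15  52  98  24   3   1   1   2   2]
 [  1   2   8  58  74  39  40  80 120  34   4   2   5  11  12]
 [ 22  26  36  52  71  64  86  96  89  51  25  29  43  44  48]
 [ 45  46  48  47  56  60  78  72  69  62  52  59  60  47  45]
 [ 46  45  46  45  46  47  50  48  47  47  48  47  48  43  41]]
```

Contact force is now 4.2 N (about 6.4 mm in). In the image the tip (column 38.6, row 44) is inside the red ring (columns 36.3–41.5, centre row about 44). I hand the job in.

```bash
python3 -c "
from h import *
s=read_state(); print(s['force'].round(1),s['tool_pos'].round(4)); print(close_job())"
```

```text
[-0.1  0.7  2.8] [0.549  0.0757 0.1354]
the job is handed in; nothing more can be done
None
```

I handed the job in at about 22.8 s. The pan was emptied and set level again, and the gauge is held upright with its tip inside the red ring.

**What I did:** I led the knob round to about 1.97 rad and back down under grip. Then I took the yellow gauge from its oak block and pressed it into the ring.

**Last checks that passed:**
- **Slugs and pan:** all four slugs were seen in the tray and the pan's floor was empty. After release, the rim, floor and knob were back at their starting pixels.
- **Gauge position:** the tip was inside the ring in the scene image, about 1 mm off its centre.
- **Spring:** the averaged contact force was 4.2 N, so the tip is about 6.4 mm in. Travel past the contact height gives about 6 mm.

**What disagreed or went less well:**
- **Finger ends:** in the pictures the fingers end about 28 mm above the reported TCP. I worked from the pictures for the grasp heights.
- **Lowering the pan:** the knob slid about 6 mm in the pads. At the end the tool briefly pressed the resting pan with about 53 N (fingers on the knob) before I unloaded it. That is below the 120 N wrist limit. It is above the 40 N limit for the arm or gripper's body, but it was the fingers that pressed.
- **Bystanders:** I did not check the burnisher, the horn or the ladle blanks separately at the end. No move went near enough to touch them.

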